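# Screw the fuse carrier into the current injection set

### The job

Take the large fuse carrier from the wooden rack and stand it upright in the empty fuse holder on the deck of the test set. Pressing lightly, turn it backwards (anticlockwise) until it has ridden up and drops into the thread start, then run it in clockwise until its head sits fully home on the holder's rim, never forcing or cross-threading it. Let go of it, and leave the smaller carrier in the rack.

Things in the scene. Friction and masses are not known exactly. Their poses are not given: they have to be found in the camera images.
- carrier_head (a point): Centre of the head of the large fuse carrier: white fluted ceramic cylinder, 48 mm diameter, 36 mm tall, small amber window on top, standing upright in the larger hole of the wooden rack. z is its axis, up; its yaw tells nothing. Grip it across its sides anywhere round, fingertips above its underside (18 mm below this point). Mass 0.17 to 0.28 kg.
- carrier_seat (a point): Centre of the underside of that head, on the axis; this face seats on the holder's rim. Below it: brass stem 32 mm diameter, 20 mm long, with three thread lugs 120 degrees apart (40 mm over the lugs, 13.75 mm below this point); a cone 6 mm long; a fuse nose 18 mm diameter. Nose tip 42 mm below this point.
- holder_mouth (a point): Centre of the rim of the empty fuse holder, 110 mm above the table. The white rim (42 mm inside, 60 mm outside) stands 15 mm over the deck of the dark test set. z is the bore's axis, up. The second holder, 125 mm away, has its carrier home already: leave it alone. Until home, keep the force between them well below 35 N; 8 N of push is plenty.
- thread (a point): In the bore, 10 mm below the mouth: right-hand brass thread with three starts, lead 18 mm a turn, 35 mm free inside the ridges; clocking unknown, differs each time. Pressed and turned anticlockwise (seen from above) the carrier rides up 3 mm per 60 degrees until its seat is 12.5 mm over the rim, there it drops 6 mm; this comes every 120 degrees.
- run_in (a point): On the rim: where the carrier's seat must end. From the drop (seat 6.5 mm over the rim) about 190 degrees clockwise, sinking 3 mm per 60 degrees, bring the seat onto the rim, where it stops hard; a light nip (0.3 N m) is tight enough. Once the thread has caught (some 40 degrees clockwise past the drop) a carrier that is let go stays where it is.
- foot_spring (a point): Foot of the bore: a spring contact, top 28 mm below the rim when free, that meets the carrier's nose when the seat is 14 mm over the rim; it pushes up with 4 N there, 0.15 N more for each mm down. Let go before the thread has caught, the carrier is lifted off the thread and may lean.
- injection_set: The test set, fixed: dark flat box 240 x 310 x 95 mm; origin at the centre of its underside, z up. Meter, posts and switches along its edges stand up to 22 mm over the deck, the head of the carrier in the second holder 51 mm: carry the large carrier's nose clear over it.
- fuse_carrier: The large fuse carrier as a whole; origin at the nose tip, 60 mm below the centre of its head; z up along its axis.
- rack_hole (a point): Centre of the larger hole (43 mm) of the wooden rack, at its top face 52 mm above the table; the large carrier's head stands on it. The rack is fixed, 200 x 85 mm; its smaller hole, 107 mm away, holds a smaller carrier (head 33 mm) that is not wanted.
- small_carrier: The smaller fuse carrier (white fluted head 33 mm diameter, 28 mm tall) in the rack's smaller hole: stays where it is. Origin at its nose tip.
Things that resemble listed ones, but are neither listed nor needed, are in the scene too. What is shaped like the fuse_carrier but red is not meant.

How it is judged:
By the outcome, as a careful person would: the job done as asked, in the order asked, and still so for the second after the job is handed in, with the robot touching nothing.
It also fails if it takes over 72 s, if anything falls off the work surface, if the arm or the gripper's body presses on something with over 40 N, if the wrist force passes 120 N, or if a joint passes its speed limit or range.

### The arm

A 6-joint arm with a two-finger parallel gripper is mounted at the origin on the work surface. World frame = base frame: x ahead of the robot, y to its left, z up, the work surface at z = 0. Lengths are in m, angles in rad, forces in N, time in s.
With the tool pointing down it reaches from about 0.325 to 0.775 m from the base axis. Payload 9.3 kg.
Tool frame: the origin (TCP) lies midway between the tips of the shut fingers; the grasp point (between the pads) lies 19 mm behind it; z points along the fingers, y is the direction in which the jaws open and shut (so a half turn about z gives the same grasp; the last joint's range is limited). The gripper opens to 85 mm and grips with 20 to 120 N. Pads are 22 mm wide; open, the fingers measure 114 mm over their backs; the gripper's body (76 mm by 85 mm) begins 54 mm behind the grasp point. The pads swing forward as they close: fully open they stand 13 mm farther back than shut.
Start: joints at [-1.288, 0.259, 0.021, 1.334, 0, 1.418], TCP at [0.232, -0.499, 0.21] pointing down, gripper open.
Joint ranges: [-3.04, 3.04], [-0.91, 1.82], [-1.04, 1.36], [-1.92, 1.95], [-1.52, 1.45], [-3.14, 3.14]. Speed limits (rad/s): [2.22, 2.22, 2.79, 3.14, 3.14, 3.14].

### API

Orientations are given as a unit quaternion [w, x, y, z].
In Python, from bench import bot, get_image, calibration, spot_in, regions_of, mark_of gives the robot as it stands. The module is installed in compiled form; this text tells all that it offers.
- The arm moves only by the tool carry_out, never from a script. Its argument "moves" is a list of rows, each a list of 7 numbers: the opening in per cent of the stroke, from 0 (shut) to 100 (fully open), then the shift along the world's x, y, z in m, then the turn, a rotation vector about the world's x, y, z in rad. A call has 1 to 20 rows; each row shifts and turns the commanded pose from where the row before left it; what a row does not reach is not made up. A row lasts 1/12 s, in which the tool goes at most 41.7 mm and 7.16 degrees, less where a joint would pass 70% of its speed; a pose out of reach is approached as far as the arm can. A call with a gripper value outside its range is refused whole. The fingers move at their own pace and stop on an object; "grip_force" is the grip in N (left out, the last holds). Time passes only in rows, so rows that do not move let the fingers close. It gives the time, the measured TCP pose, the force and the opening at its end, in the units of the state.
- bot.read_state(): the state, without advancing time (a new reading comes with each control period).
- get_image(name): name is "scene" or "side" or "wrist"; returns the picture (420x560x3 uint8, red, green, blue); there is no depth.
- calibration(name): a dict with "mtx" (3x3 intrinsics, pixels), "pose" (4x4, takes a point from camera to world coordinates). Camera axes: x right, y down, z forward; pixel columns grow to the right and rows downward; lengths in m; the calibration is good to about 2 mm. A picture is of the moment at which its call begins: read the wrist's pose just before it. calibration takes no time and is no camera call; for the wrist camera it gives the pose at the moment of the call.
- bot.hand_in(): hands the job in, once; it reports no verdict.
Trained networks look in the newest picture that a camera, given by its name, has taken for a name from the list of things; names that differ only in an ending like _2 or _b are one class to them, and where a whole thing is asked for, a point or a joint stands for the part that bears it (a point fixed in the world has none). Each returns a list of dicts, best first, with "conf" (0 to 1); they miss things now and then, are a little off and sometimes report something else, mostly with a low value. They report only what shows in the picture. A call takes as long as a camera call. They do not tell look-alikes from the thing itself.
- spot_in(camera, target): "rect" ([left, top, right, bottom] in pixels, round what is visible of it).
- regions_of(camera, target): "region" (420x560 bool, what is visible of it) and "rect" ([left, top, right, bottom] in pixels, round what is visible of it).
- mark_of(camera, target): "position" ([column, row] in pixels: a listed point, or the origin of a listed thing).
The state is a dict: "t": time; "joint_positions": joint angles; "dq": joint speeds; "effort": joint torques, N m; "eef_pos": TCP position; "eef_rot": TCP orientation; "contact_force": force on the tool from outside, world axes, zero at the start; "ft_torque": the same for the moment, N m; "finger_gap": opening from 0.0 (shut) to 1.0 (fully open).
Only numpy, scipy, OpenCV 4.12 (cv2) and the standard library are available. Lean on these libraries where they do the work, as an engineer would, in place of code of your own. Each camera call takes 0.05 s, during which the arm holds its last target.

## Working session

There is one attempt and no reset: what is moved stays moved. The work goes in short steps, Python scripts to look and compute and a tool call to move; the robot and the scene stay as the last step left them, time stands still between calls to the robot, and variables do not carry over. Pictures are saved under pics/ and viewed, and the job is handed in when it is done.

Besides the shell and the picture viewer there is one more tool, called as a command line: name --pt "numbers of a row" for each row, then --argument value for the rest. carry_out: Moves the arm, as the interface text tells. Its arguments: {"type":"object","properties":{"moves":{"type":"array","items":{"type":"array","items":{"type":"number"}}},"grip_force":{"type":"number"}},"required":["moves"]}

```bash
mkdir -p pics; python3 - <<'E'
from bench import bot,get_image,calibration,spot_in,mark_of
import cv2,numpy as np
s=bot.read_state();print({k:np.round(v,3) for k,v in s.items()})
for c in ["scene","side","wrist"]:
    im=get_image(c);cv2.imwrite(f"pics/a_{c}.png",im[:,:,::-1])
    k=calibration(c);print(c,np.round(k["mtx"],1).tolist(),np.round(k["pose"],4).tolist())
    for t in ["carrier_head","holder_mouth","rack_hole","carrier_seat","small_carrier"]:
        print(c,t,[(np.round(d["position"],1).tolist(),round(d["conf"],2)) for d in mark_of(c,t)][:4])
E
```

```text
{'t': np.float64(0.0), 'joint_positions': array([-1.288,  0.259,  0.021,  1.334,  0.   ,  1.418]), 'dq': array([-0.   ,  0.001,  0.002, -0.001, -0.001,  0.001]), 'effort': array([ 0.0000e+00, -5.5564e+01,  3.4453e+01,  1.4000e-02, -0.0000e+00,
        0.0000e+00]), 'eef_pos': array([ 0.232, -0.498,  0.209]), 'eef_rot': array([-0.001,  0.976,  0.216, -0.   ]), 'contact_force': array([ 0.08 , -0.274, -0.261]), 'ft_torque': array([ 0.031, -0.018, -0.018]), 'finger_gap': np.float64(0.999)}
scene [[498.2, 0.0, 285.5], [0.0, 498.2, 212.3], [0.0, 0.0, 1.0]] [[0.6107, 0.44, -0.6583, 1.1047], [0.7917, -0.3515, 0.4996, -0.4833], [-0.0116, -0.8263, -0.5631, 0.6271], [0.0, 0.0, 0.0, 1.0]]
scene carrier_head [([189.1, 256.2], 0.94), ([162.0, 227.9], 0.92), ([122.5, 276.9], 0.71), ([394.8, 223.0], 0.32)]
scene holder_mouth []
scene rack_hole [([192.5, 263.7], 0.85)]
scene carrier_seat [([124.9, 284.2], 0.98), ([186.6, 265.5], 0.9), ([164.1, 231.0], 0.64)]
scene small_carrier [([239.7, 302.2], 0.76)]
side [[415.3, 0.0, 285.4], [0.0, 415.3, 214.2], [0.0, 0.0, 1.0]] [[-0.979, -0.1392, 0.1492, 0.3462], [-0.2033, 0.7279, -0.6549, 0.5983], [-0.0174, -0.6715, -0.7408, 0.7912], [0.0, 0.0, 0.0, 1.0]]
side carrier_head [([359.5, 179.6], 0.85), ([313.3, 170.3], 0.65), ([330.5, 149.7], 0.56)]
side holder_mouth [([217.1, 334.0], 0.95)]
side rack_hole [([308.1, 171.3], 0.98)]
side carrier_seat [([329.7, 152.8], 0.69), ([360.7, 187.5], 0.57), ([309.7, 177.2], 0.54)]
side small_carrier [([220.3, 333.1], 0.64), ([271.7, 186.8], 0.54)]
wrist [[351.2, 0.0, 277.1], [0.0, 351.2, 206.9], [0.0, 0.0, 1.0]] [[0.4221, -0.87, -0.255, 0.2981], [-0.9066, -0.405, -0.1189, -0.4698], [0.0002, 0.2814, -0.9596, 0.3741], [0.0, 0.0, 0.0, 1.0]]
wrist carrier_head []
wrist holder_mouth []
wrist rack_hole []
wrist carrier_seat []
wrist small_carrier []
```

View pics/a_scene.png

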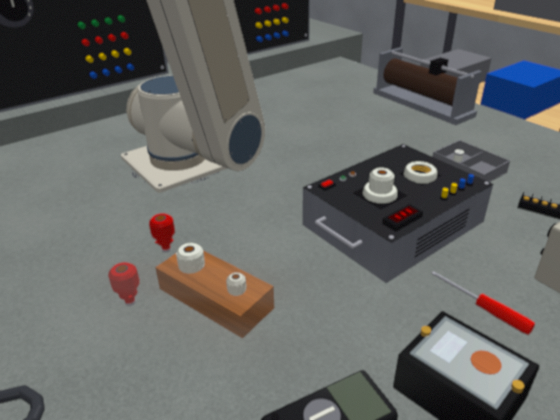

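View pics/a_side.png

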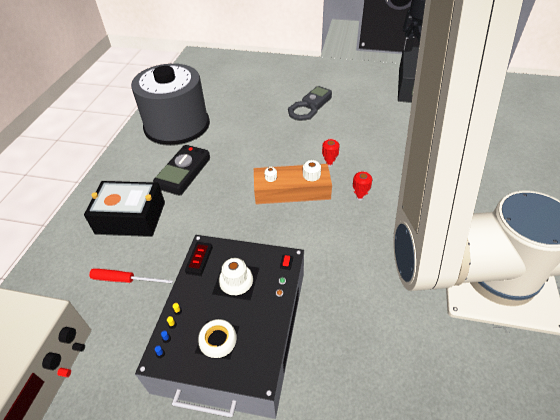

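View pics/a_wrist.png

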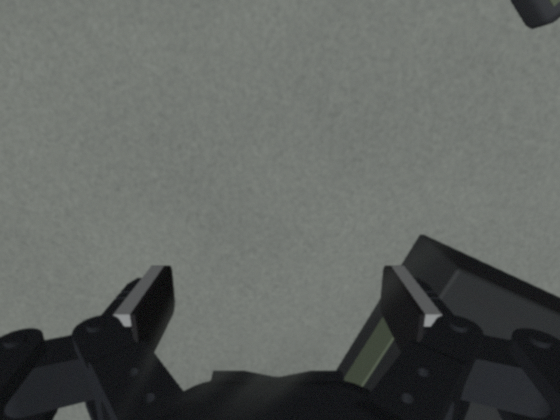

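```bash
cat > h.py <<'E'
from bench import bot,get_image,calibration,spot_in,mark_of,regions_of
import cv2,numpy as np
def ray(c,p,K=None):
    k=K or calibration(c);d=np.linalg.inv(k["mtx"])@[p[0],p[1],1];P=np.array(k["pose"]);return P[:3,3],P[:3,:3]@d
def atz(c,p,z,K=None):
    o,d=ray(c,p,K);return o+d*(z-o[2])/d[2]
def tri(l):
    A=np.zeros((3,3));b=np.zeros(3)
    for c,p in l:
        o,d=ray(c,p);d=d/np.linalg.norm(d);M=np.eye(3)-np.outer(d,d);A+=M;b+=M@o
    return np.linalg.solve(A,b)
def proj(c,X):
    k=calibration(c);P=np.linalg.inv(k["pose"]);q=k["mtx"]@(P@[*X,1])[:3];return q[:2]/q[2]
def white(c,rect):
    im=get_image(c);x0,y0,x1,y1=rect
    s=im[y0:y1,x0:x1].astype(int);m=(s.min(2)>150)&(s.max(2)-s.min(2)<40)
    return im,m
E
python3 - <<'E'
from h import *
print(tri([("scene",(189.1,256.2)),("side",(313.3,170.3))]))
print(atz("scene",(189.1,256.2),.07),atz("side",(313.3,170.3),.07))
print(atz("scene",(192.5,263.7),.052),atz("side",(308.1,171.3),.052))
print("holder",atz("scene",(421,171),.11),atz("side",(217.1,336),.11))
im=cv2.imread("pics/a_scene.png");a=cv2.resize(im[130:330,100:300],None,fx=3,fy=3,interpolation=2);cv2.imwrite("pics/b1.png",a)
a=cv2.resize(im[130:230,340:480],None,fx=5,fy=5,interpolation=2);cv2.imwrite("pics/b2.png",a)
im=cv2.imread("pics/a_side.png");a=cv2.resize(im[130:400,180:380],None,fx=2.2,fy=2.2,interpolation=2);cv2.imwrite("pics/b3.png",a)
for n in ["fuse_carrier","small_carrier","injection_set"]:
  for c in ["scene","side"]:
    get_image(c);print(n,c,[(np.round(d["rect"]),round(d["conf"],2)) for d in spot_in(c,n)][:4])
E
```

```text
[ 0.45245943 -0.20494416  0.06754766]
[ 0.45619975 -0.20595945  0.07      ] [ 0.45168265 -0.20299893  0.07      ]
[ 0.45781864 -0.20244616  0.052     ] [ 0.46719786 -0.21656383  0.052     ]
holder [0.55557308 0.28964629 0.11      ] [0.54248059 0.30100665 0.11      ]
fuse_carrier scene [(array([151., 211., 177., 253.]), 0.83)]
fuse_carrier side [(array([304., 161., 320., 183.]), 0.86), (array([353., 172., 370., 199.]), 0.61), (array([321., 139., 339., 165.]), 0.55)]
small_carrier scene [(array([175., 247., 204., 277.]), 0.74), (array([225., 271., 247., 294.]), 0.71)]
small_carrier side [(array([263., 168., 274., 180.]), 0.47)]
injection_set scene [(array([303., 146., 492., 281.]), 0.6)]
injection_set side [(array([139., 237., 300., 417.]), 0.73)]
```

View pics/b1.png

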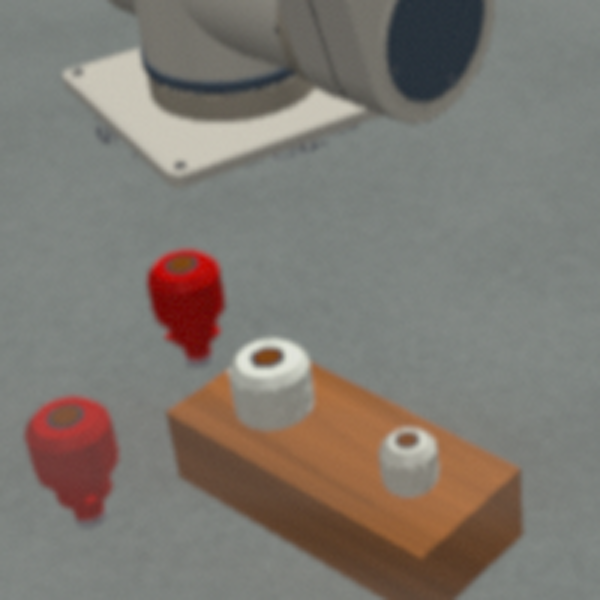

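View pics/b2.png

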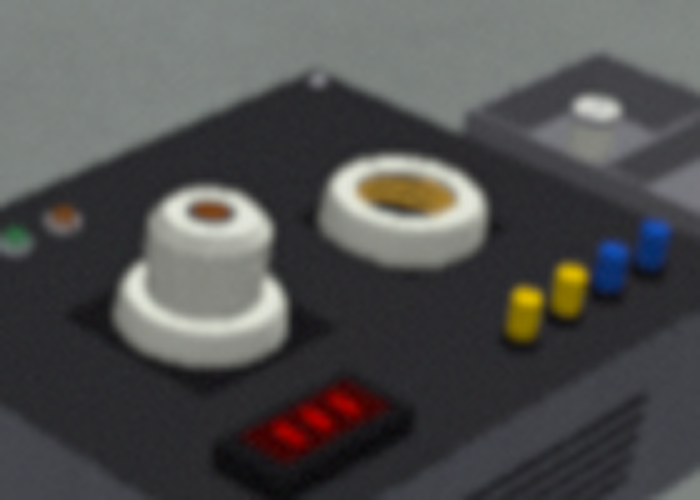

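View pics/b3.png

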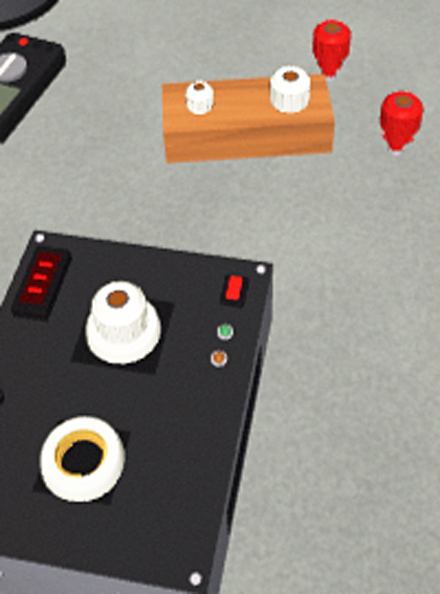

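```bash
python3 - <<'E'
from h import *
print(bot.read_state()["t"])
def c1(p):return (100+p[0]/3,130+p[1]/3)
def c2(p):return (340+p[0]/5,130+p[1]/5)
def c3(p):return (180+p[0]/2.2,130+p[1]/2.2)
for n,a,b,z in [("big",c1((271,360)),c3((291,76)),.088),("small",c1((407,440)),c3((200,87)),.080),("redA",c1((186,264)),c3((332,30)),.078),("redB",c1((70,415)),c3((404,101)),.078),
 ("hold",c2((407,193)),c3((82,453)),.11),("second",c2((210,211)),c3((118,299)),.146),("d",c2((318,78)),c3((195,578)),.095)]:
    print(n,np.round(tri([("scene",a),("side",b)]),4),np.round(atz("scene",a,z),4),np.round(atz("side",b,z),4))
E
```

```text
1.5
big [ 0.457  -0.2044  0.0854] [ 0.4634 -0.205   0.088 ] [ 0.4551 -0.2042  0.088 ]
small [ 0.5589 -0.1757  0.0778] [ 0.5627 -0.1765  0.08  ] [ 0.5573 -0.1747  0.08  ]
redA [ 0.4151 -0.2281  0.1407] [ 0.3292 -0.1948  0.078 ] [ 0.4206 -0.3103  0.078 ]
redB [ 0.3208 -0.2876 -0.0048] [ 0.4249 -0.3129  0.078 ] [ 0.3228 -0.1966  0.078 ]
hold [0.5448 0.301  0.1074] [0.5495 0.2983 0.11  ] [0.5422 0.3008 0.11  ]
second [0.5469 0.1753 0.1445] [0.5498 0.1737 0.146 ] [0.5454 0.1754 0.146 ]
d [0.4347 0.3736 0.0954] [0.4357 0.375  0.095 ] [0.4334 0.3724 0.095 ]
```

carry_out --pt "100 0.0095 0.0122 0 0 0 0.12" --pt "100 0.0095 0.0122 0 0 0 0.12" --pt "100 0.0095 0.0122 0 0 0 0.12" --pt "100 0.0095 0.0122 0 0 0 0.12" --pt "100 0.0095 0.0122 0 0 0 0.12" --pt "100 0.0095 0.0122 0 0 0 0.12" --pt "100 0.0095 0.0122 0 0 0 0.12" --pt "100 0.0095 0.0122 0 0 0 0.12" --pt "100 0.0095 0.0122 0 0 0 0.12" --pt "100 0.0095 0.0122 0 0 0 0.12" --pt "100 0.0095 0.0122 0 0 0 0.12" --pt "100 0.0095 0.0122 0 0 0 0.12"

```text
t: 2.5
eef_pos: [0.3466, -0.3516, 0.2099]
eef_rot: [0.0, 0.589, 0.808, -0.0]
contact_force: [-0.0, -0.8, 0.7]
finger_gap: 0.999
```

carry_out --pt "100 0.0093 0.0123 0 0 0 0.12" --pt "100 0.0093 0.0123 0 0 0 0.12" --pt "100 0.0093 0.0123 0 0 0 0.12" --pt "100 0.0093 0.0123 0 0 0 0.12" --pt "100 0.0093 0.0123 0 0 0 0.12" --pt "100 0.0093 0.0123 0 0 0 0.12" --pt "100 0.0093 0.0123 0 0 0 0.12" --pt "100 0.0093 0.0123 0 0 0 0.12" --pt "100 0.0093 0.0123 0 0 0 0.12" --pt "100 0.0093 0.0123 0 0 0 0.12" --pt "100 0.0093 0.0123 0 0 0 0.12" --pt "100 0.0093 0.0123 0 0 0 0.12" --pt "100 0 0 0 0 0 0" --pt "100 0 0 0 0 0 0"

```text
t: 3.67
eef_pos: [0.458, -0.2042, 0.2099]
eef_rot: [-0.0, -0.087, 0.996, -0.0]
contact_force: [0.8, 1.1, 0.2]
finger_gap: 0.997
```

```bash
python3 - <<'E'
from h import *
s=bot.read_state();print({k:np.round(v,4) for k,v in s.items()})
K=calibration("wrist");im=get_image("wrist");cv2.imwrite("pics/c.png",im[:,:,::-1])
print(np.round(K["pose"],4).tolist())
for t,z in [("carrier_head",.07),("carrier_seat",.052),("rack_hole",.052)]:
    for d in mark_of("wrist",t)[:3]: print(t,np.round(d["position"],1),round(d["conf"],2),np.round(atz("wrist",d["position"],z,K),4))
E
```

```text
{'t': np.float64(3.6667), 'joint_positions': array([-5.8680e-01,  1.7570e-01, -8.8000e-02,  1.3071e+00, -2.0000e-04,
       -7.6040e-01]), 'dq': array([-0.0234, -0.0017, -0.0038, -0.0001, -0.0037,  0.0239]), 'effort': array([ 1.02730e+00, -4.86887e+01,  3.44251e+01,  3.20000e-03,
        9.37000e-02, -4.81000e-01]), 'eef_pos': array([ 0.458 , -0.2042,  0.2099]), 'eef_rot': array([-1.000e-04, -8.670e-02,  9.962e-01, -1.000e-04]), 'contact_force': array([0.7915, 1.1169, 0.1628]), 'ft_torque': array([-0.0062,  0.0192,  0.0261]), 'finger_gap': np.float64(0.9973)}
[[-0.1727, 0.9454, 0.2763, 0.3888], [0.985, 0.1658, 0.0481, -0.2179], [-0.0004, 0.2805, -0.9599, 0.3741], [0.0, 0.0, 0.0, 1.0]]
carrier_head [311.9  26.1] 0.89 [ 0.3262 -0.2013  0.07  ]
carrier_head [276.  186.3] 0.7 [ 0.4578 -0.2069  0.07  ]
carrier_head [156.1 126.1] 0.59 [ 0.424  -0.3157  0.07  ]
carrier_seat [309.1  32.2] 0.68 [ 0.3274 -0.2017  0.052 ]
carrier_seat [169.3 124.3] 0.63 [ 0.4224 -0.31    0.052 ]
```

View pics/c.png

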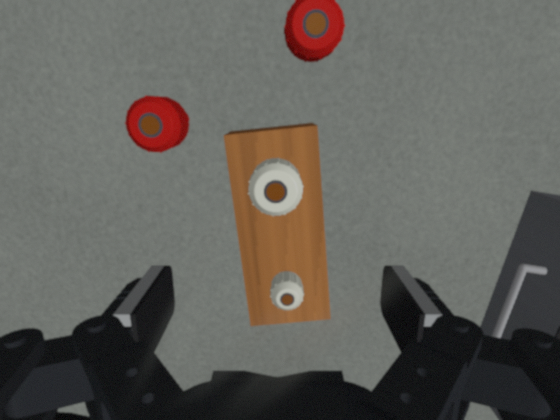

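```bash
python3 - <<'E'
from h import *
K=calibration("wrist")
im=cv2.imread("pics/c.png")[:,:,::-1].astype(int)
s=im[150:225,240:312]
cv2.imwrite("pics/c2.png",cv2.resize(s[:,:,::-1].astype(np.uint8),None,fx=7,fy=7,interpolation=2))
b=(s[:,:,0]-s[:,:,2]>50)
n,l,st,ce=cv2.connectedComponentsWithStats(b.astype(np.uint8))
for i in range(1,n):
    if st[i,4]>60: print(st[i],ce[i]+[240,150],atz("wrist",ce[i]+[240,150],.088,K))
# expected outline
for p in [(275,187),(276,189),(275.5,191)]: print(atz("wrist",p,.088,K))
for p in [(287,299)]: print(atz("wrist",p,.08,K))
E
```

```text
[   0    0   72   75 2871] [275.79693487 187.21804249] [ 0.45400262 -0.20850214  0.088     ]
[ 27  33  17  18 235] [275.02553191 191.46808511] [ 0.45771083 -0.20851909  0.088     ]
[ 0.45393247 -0.20918943  0.088     ]
[ 0.45547898 -0.2080754   0.088     ]
[ 0.45724537 -0.20819573  0.088     ]
[ 0.56072584 -0.17940144  0.08      ]
```

View pics/c2.png

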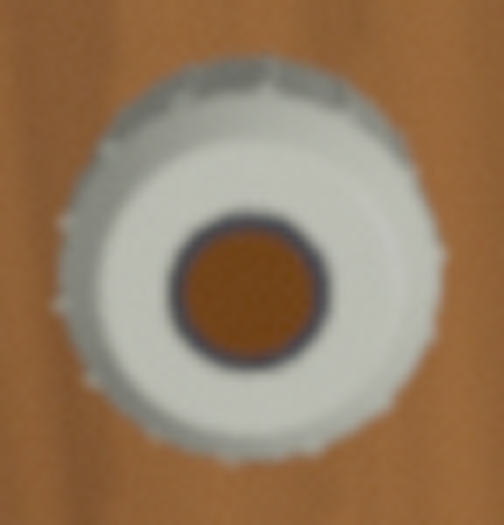

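carry_out --pt "100 -0.0005 -0.0025 -0.02 0 0 0" --pt "100 0 0 -0.02 0 0 0" --pt "100 0 0 -0.02 0 0 0" --pt "100 0 0 -0.02 0 0 0" --pt "100 0 0 -0.02 0 0 0" --pt "100 0 0 -0.02 0 0 0" --pt "100 0 0 -0.015 0 0 0" --pt "100 0 0 -0.01 0 0 0" --pt "100 0 0 -0.005 0 0 0" --pt "100 0 0 0 0 0 0" --pt "100 0 0 0 0 0 0"

```text
t: 4.78
eef_pos: [0.4572, -0.2075, 0.0602]
eef_rot: [0.0, -0.086, 0.996, -0.0]
contact_force: [-0.6, -0.0, -0.1]
finger_gap: 1.002
```

```bash
python3 - <<'E'
from h import *
s=bot.read_state();print({k:np.round(v,4) for k,v in s.items()})
im=get_image("wrist");cv2.imwrite("pics/d.png",im[:,:,::-1])
E
```

```text
{'t': np.float64(4.7833), 'joint_positions': array([-0.5933,  0.2716, -0.3635,  0.9355, -0.    , -0.7665]), 'dq': array([ 0.0044, -0.0095,  0.0122,  0.0027,  0.0007, -0.0017]), 'effort': array([-7.54000e-02, -5.06945e+01,  2.88395e+01, -1.09000e-01,
       -2.90000e-03,  8.60000e-03]), 'eef_pos': array([ 0.4572, -0.2075,  0.0602]), 'eef_rot': array([ 1.000e-04, -8.650e-02,  9.963e-01, -1.000e-04]), 'contact_force': array([-0.6077, -0.0059, -0.1224]), 'ft_torque': array([ 0.0585, -0.0122, -0.0012]), 'finger_gap': np.float64(1.0016)}
```

View pics/d.png

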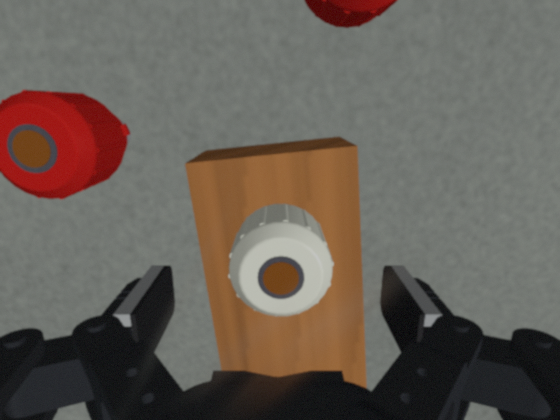

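carry_out --pt "80 0 0.0012 0 0 0 0" --pt "70 0 0 0 0 0 0" --pt "62 0 0 0 0 0 0" --pt "58 0 0 0 0 0 0" --pt "54 0 0 0 0 0 0" --pt "50 0 0 0 0 0 0" --pt "46 0 0 0 0 0 0" --pt "42 0 0 0 0 0 0" --pt "40 0 0 0 0 0 0" --pt "40 0 0 0 0 0 0" --grip_force 25

```text
t: 5.67
eef_pos: [0.4575, -0.206, 0.0605]
eef_rot: [0.0, -0.087, 0.996, -0.0]
contact_force: [-1.3, 0.5, 5.0]
finger_gap: 0.535
```

```bash
python3 - <<'E'
from h import *
s=bot.read_state();print({k:np.round(v,4) for k,v in s.items()})
im=get_image("wrist");cv2.imwrite("pics/e.png",im[:,:,::-1])
E
```

```text
{'t': np.float64(5.6667), 'joint_positions': array([-5.905e-01,  2.703e-01, -3.646e-01,  9.350e-01, -1.000e-04,
       -7.647e-01]), 'dq': array([-0.0022, -0.0016, -0.002 ,  0.0007,  0.0012,  0.0002]), 'effort': array([ 2.53000e-02, -4.87854e+01,  2.84840e+01, -5.45900e-01,
        1.00600e-01,  3.30000e-03]), 'eef_pos': array([ 0.4575, -0.206 ,  0.0605]), 'eef_rot': array([ 3.000e-04, -8.700e-02,  9.962e-01, -4.000e-04]), 'contact_force': array([-1.2777,  0.4977,  5.0186]), 'ft_torque': array([0.1735, 0.252 , 0.0194]), 'finger_gap': np.float64(0.5348)}
```

View pics/e.png

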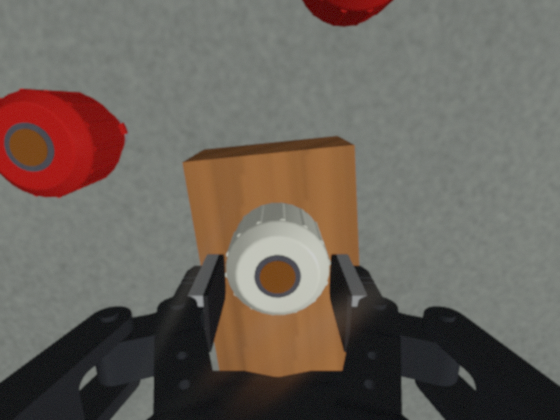

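carry_out --pt "40 0 0 0.003 0 0 0" --pt "40 0 0 0.006 0 0 0" --pt "40 0 0 0.012 0 0 0" --pt "40 0 0 0.018 0 0 0" --pt "40 0 0 0.02 0 0 0" --pt "40 0 0 0.02 0 0 0" --pt "40 0 0 0.02 0 0 0" --pt "40 0 0 0.02 0 0 0" --pt "40 0 0 0.02 0 0 0" --pt "40 0 0 0.02 0 0 0" --pt "40 0 0 0.016 0 0 0" --pt "40 0 0 0 0 0 0" --grip_force 40

```text
t: 6.72
eef_pos: [0.4581, -0.2064, 0.238]
eef_rot: [0.002, -0.087, 0.996, -0.001]
contact_force: [0.3, 0.8, -2.7]
finger_gap: 0.529
```

carry_out --pt "40 0.003 0.014 0 0 0 0.02" --pt "40 0.0061 0.0285 0 0 0 0.04" --pt "40 0.0061 0.0285 0 0 0 0.04" --pt "40 0.0061 0.0285 0 0 0 0.04" --pt "40 0.0061 0.0285 0 0 0 0.04" --pt "40 0.0061 0.0285 0 0 0 0.04" --pt "40 0.0061 0.0285 0 0 0 0.04" --pt "40 0.0061 0.0285 0 0 0 0.04" --pt "40 0.0061 0.0285 0 0 0 0.04" --pt "40 0.0061 0.0285 0 0 0 0.04" --pt "40 0.0061 0.0285 0 0 0 0.04" --pt "40 0.0061 0.0285 0 0 0 0.04" --pt "40 0.0061 0.0285 0 0 0 0.04" --pt "40 0.0061 0.0285 0 0 0 0.04" --pt "40 0.0061 0.0285 0 0 0 0.04" --pt "40 0.0061 0.0285 0 0 0 0.04" --pt "40 0.0061 0.0285 0 0 0 0.04" --pt "40 0.0061 0.0285 0 0 0 0.04" --pt "40 0.0061 0.0285 0 0 0 0.04" --pt "40 0.0061 0.0285 0 0 0 0.04"

```text
t: 8.38
eef_pos: [0.5759, 0.351, 0.2334]
eef_rot: [-0.001, -0.46, 0.888, 0.0]
contact_force: [-0.1, 0.5, -3.0]
finger_gap: 0.53
```

carry_out --pt "40 0.0025 0 0 0 0 0.02" --pt "40 0 0 0 0 0 0" --pt "40 0 0 0 0 0 0"

```text
t: 8.63
eef_pos: [0.5783, 0.3494, 0.2335]
eef_rot: [-0.001, -0.468, 0.884, -0.0]
contact_force: [0.0, -0.2, -2.5]
finger_gap: 0.527
```

```bash
python3 - <<'E'
from h import *
s=bot.read_state();print({k:np.round(v,4) for k,v in s.items()})
for c in ["scene","side","wrist"]:
    K=calibration(c)
    im=get_image(c);cv2.imwrite(f"pics/f_{c}.png",im[:,:,::-1])
    for t in ["holder_mouth","carrier_seat","fuse_carrier"]:
        print(c,t,[(np.round(d["position"],1).tolist(),round(d["conf"],2),np.round(atz(c,d["position"],.11,K),4).tolist()) for d in mark_of(c,t)][:3])
    if c=="wrist": np.save("Kf.npy",K["pose"])
E
```

```text
{'t': np.float64(8.6333), 'joint_positions': array([ 4.1960e-01,  4.8410e-01,  4.2630e-01,  1.5152e+00, -2.0000e-04,
       -5.5420e-01]), 'dq': array([-0.016 , -0.0235, -0.0048,  0.0028,  0.0007,  0.0062]), 'effort': array([ 1.13210e+00, -7.38044e+01,  3.62246e+01, -6.24000e-02,
        5.65000e-02, -1.13800e-01]), 'eef_pos': array([0.5783, 0.3494, 0.2335]), 'eef_rot': array([-0.0011, -0.4679,  0.8838, -0.    ]), 'contact_force': array([ 0.0139, -0.151 , -2.4867]), 'ft_torque': array([-0.0048,  0.0572, -0.0214]), 'finger_gap': np.float64(0.5271)}
scene holder_mouth [([421.7, 166.7], 0.97, [0.5445, 0.3052, 0.11]), ([460.2, 109.6], 0.45, [0.4079, 0.6238, 0.11]), ([418.7, 170.9], 0.37, [0.5523, 0.2863, 0.11])]
scene carrier_seat [([165.9, 232.0], 0.84, [0.418, -0.2255, 0.11]), ([127.0, 287.6], 0.74, [0.5107, -0.3362, 0.11]), ([458.5, 116.8], 0.73, [0.4336, 0.5817, 0.11])]
scene fuse_carrier [([455.3, 135.1], 0.91, [0.4943, 0.4871, 0.11]), ([131.5, 303.6], 0.87, [0.5473, -0.3447, 0.11]), ([166.2, 246.7], 0.78, [0.4563, -0.2439, 0.11])]
side holder_mouth [([217.7, 332.4], 0.81, [0.5436, 0.2943, 0.11])]
side carrier_seat [([169.7, 328.1], 0.9, [0.6303, 0.3032, 0.11]), ([329.0, 154.4], 0.69, [0.4163, -0.2254, 0.11]), ([358.7, 184.7], 0.65, [0.3328, -0.1282, 0.11])]
side fuse_carrier [([356.2, 197.9], 0.73, [0.3346, -0.0836, 0.11]), ([181.7, 338.9], 0.66, [0.6017, 0.3183, 0.11]), ([325.3, 163.2], 0.6, [0.4207, -0.1901, 0.11])]
wrist holder_mouth [([276.7, 115.8], 0.58, [0.545, 0.2959, 0.11])]
wrist carrier_seat []
wrist fuse_carrier [([280.1, 218.7], 0.63, [0.5912, 0.3689, 0.11])]
```

View pics/f_wrist.png

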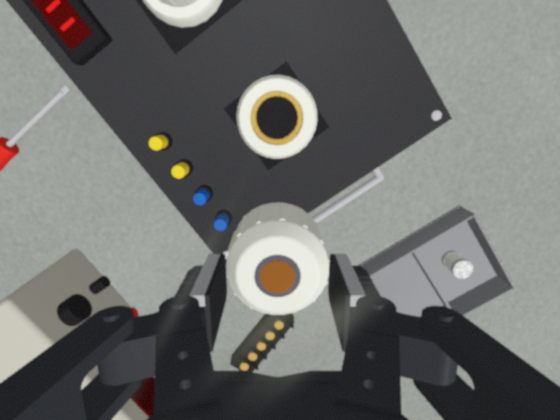

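View pics/f_side.png

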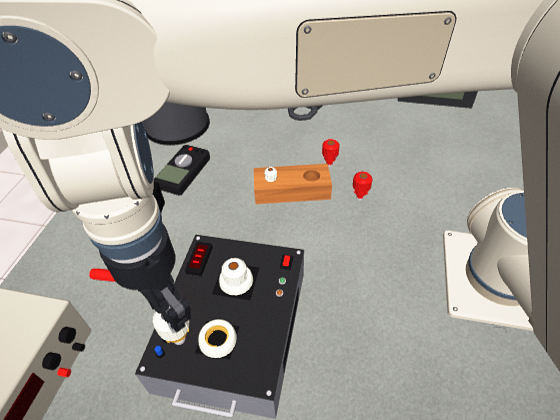

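View pics/f_scene.png

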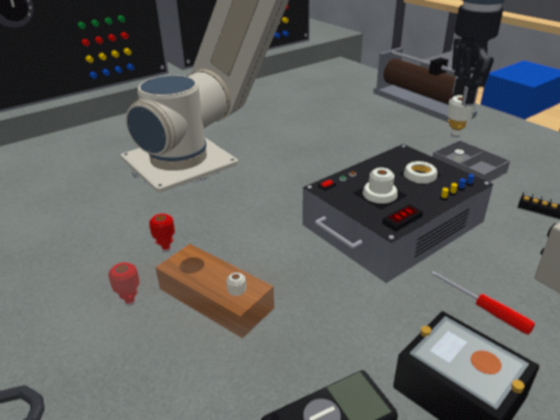

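```bash
python3 - <<'E'
from h import *
K=dict(mtx=calibration("wrist")["mtx"],pose=np.load("Kf.npy"))
im=cv2.imread("pics/f_wrist.png")[:,:,::-1].astype(int)
x0,y0=225,65;s=im[y0:170,x0:330]
w=((s.min(2)>140)).astype(np.uint8)
cs,_=cv2.findContours(w,cv2.RETR_CCOMP,cv2.CHAIN_APPROX_NONE)
for c in cs:
    if len(c)>60:
        e=cv2.fitEllipse(c);p=np.array(e[0])+[x0,y0];print(e,p,np.round(atz("wrist",p,.11,K),4))
g=(s[:,:,0]-s[:,:,2]>50);ys,xs=np.nonzero(g);print(xs.min()+x0,xs.max()+x0,ys.min()+y0,ys.max()+y0)
for c,f in [("scene","pics/f_scene.png"),("side","pics/f_side.png")]:
    im=cv2.imread(f)
    a=im[60:200,390:530] if c=="scene" else im[260:400,120:260]
    cv2.imwrite(f"pics/g_{c}.png",cv2.resize(a,None,fx=4,fy=4,interpolation=2))
E
```

```text
((51.85690689086914, 51.60710144042969), (79.09553527832031, 82.33064270019531), 177.25994873046875) [276.85690689 116.60710144] [0.5453 0.2964 0.11  ]
((51.44866943359375, 52.48408889770508), (52.85455322265625, 54.41435623168945), 0.9070651531219482) [276.44866943 117.4840889 ] [0.5459 0.2968 0.11  ]
251 302 91 144
```

View pics/g_side.png

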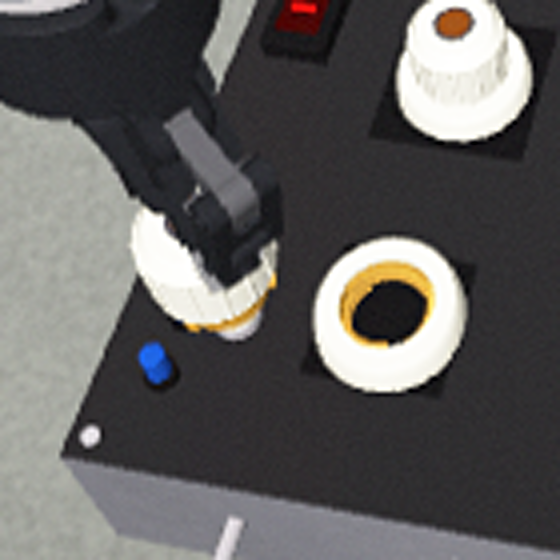

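View pics/g_scene.png

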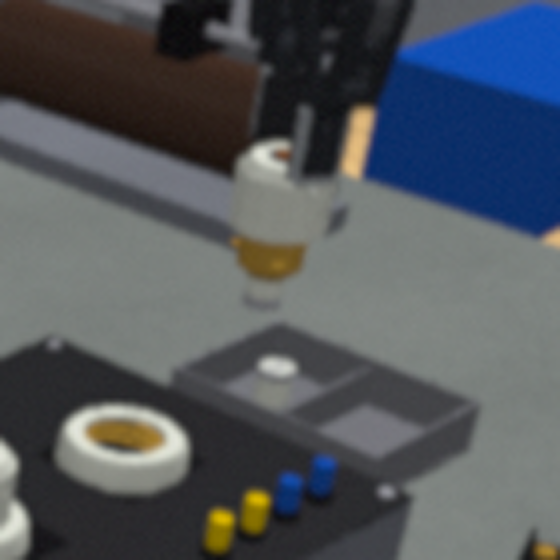

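carry_out --pt "40 -0.0069 -0.0102 0 0 0 0" --pt "40 -0.0069 -0.0102 0 0 0 0" --pt "40 -0.0069 -0.0102 0 0 0 0" --pt "40 -0.0069 -0.0102 0 0 0 0" --pt "40 -0.0069 -0.0102 -0.01 0 0 0" --pt "40 0 0 -0.018 0 0 0" --pt "40 0 0 -0.018 0 0 0" --pt "40 0 0 -0.01 0 0 0" --pt "40 0 0 0 0 0 0" --pt "40 0 0 0 0 0 0"

```text
t: 10.07
eef_pos: [0.5441, 0.2986, 0.1789]
eef_rot: [-0.0, -0.468, 0.884, 0.0]
contact_force: [0.4, 1.2, -2.0]
finger_gap: 0.529
```

```bash
python3 - <<'E'
from h import *
K=dict(mtx=calibration("wrist")["mtx"],pose=np.load("Kf.npy"))
print("inhand",atz("wrist",(278,277),.2335+.0275,K)-[.5783,.3494,0])
s=bot.read_state();print({k:np.round(s[k],4) for k in ["t","eef_pos","eef_rot","contact_force"]})
for c in ["scene","side"]:
    im=get_image(c)
    a=im[80:220,350:490] if c=="scene" else im[250:390,140:280]
    cv2.imwrite(f"pics/h_{c}.png",cv2.resize(a[:,:,::-1],None,fx=4,fy=4,interpolation=2))
    p=s["eef_pos"]
    for n,z in [("nose",p[2]-.0505),("seat",p[2]-.0085),("mouthTCP",.11)]: print(c,n,proj(c,[p[0],p[1],z]))
im=get_image("wrist");cv2.imwrite("pics/h_wrist.png",im[:,:,::-1])
E
```

```text
inhand [ 0.00179049 -0.00068836  0.261     ]
{'t': np.float64(10.0667), 'eef_pos': array([0.5441, 0.2986, 0.1789]), 'eef_rot': array([-3.000e-04, -4.681e-01,  8.837e-01,  0.000e+00]), 'contact_force': array([ 0.3841,  1.1613, -1.973 ])}
scene nose [420.74099496 159.85045206]
scene seat [423.64834276 141.62535403]
scene mouthTCP [419.50750819 167.58272863]
side nose [215.13544038 329.72217946]
side seat [211.50396173 317.8841283 ]
side mouthTCP [216.63013032 334.59463435]
```

View pics/h_side.png

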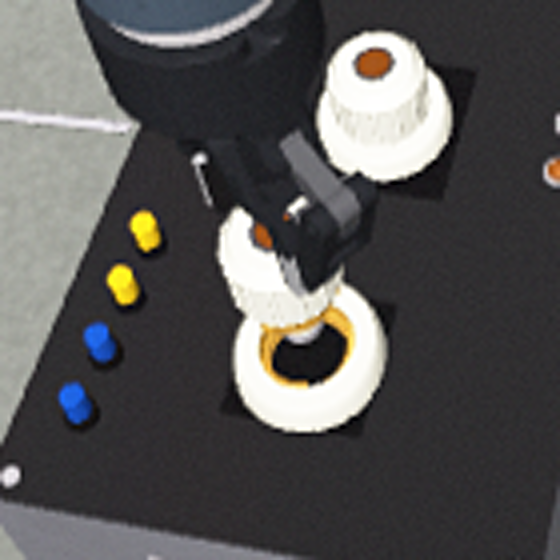

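View pics/h_scene.png

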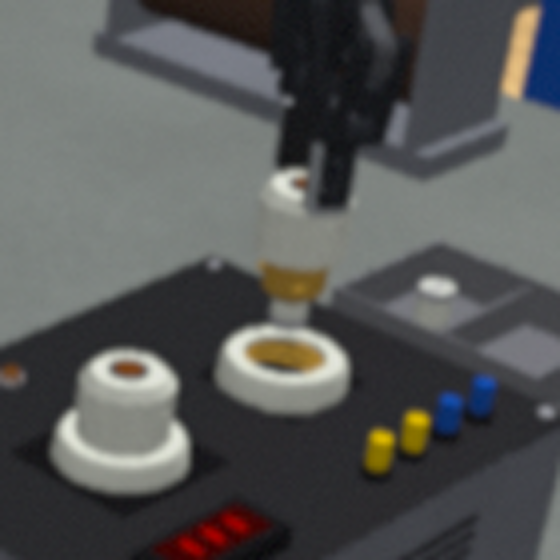

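View pics/h_wrist.png

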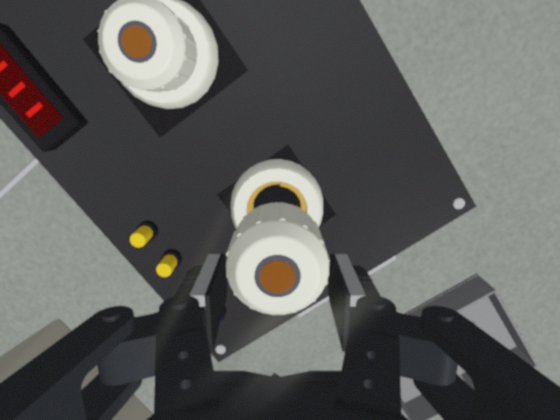

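carry_out --pt "40 0 0 -0.01 0 0 0" --pt "40 0 0 -0.01 0 0 0" --pt "40 0 0 -0.01 0 0 0" --pt "40 0 0 -0.008 0 0 0" --pt "40 0 0 -0.003 0 0 0" --pt "40 0 0 0 0 0 0"

```text
t: 10.72
eef_pos: [0.5437, 0.2984, 0.1366]
eef_rot: [-0.001, -0.468, 0.884, 0.0]
contact_force: [0.4, 1.2, -1.7]
finger_gap: 0.528
```

```bash
python3 - <<'E'
from h import *
s=bot.read_state();print({k:np.round(s[k],4) for k in ["t","eef_pos","eef_rot","contact_force","ft_torque"]})
for c in ["scene","side"]:
    im=get_image(c)
    a=im[110:210,370:470] if c=="scene" else im[280:380,165:265]
    cv2.imwrite(f"pics/i_{c}.png",cv2.resize(a[:,:,::-1],None,fx=6,fy=6,interpolation=2))
E
```

```text
{'t': np.float64(10.7167), 'eef_pos': array([0.5437, 0.2984, 0.1366]), 'eef_rot': array([-9.000e-04, -4.681e-01,  8.837e-01,  1.000e-04]), 'contact_force': array([ 0.3519,  1.155 , -1.707 ]), 'ft_torque': array([ 0.0322, -0.0559, -0.0024])}
```

View pics/i_side.png

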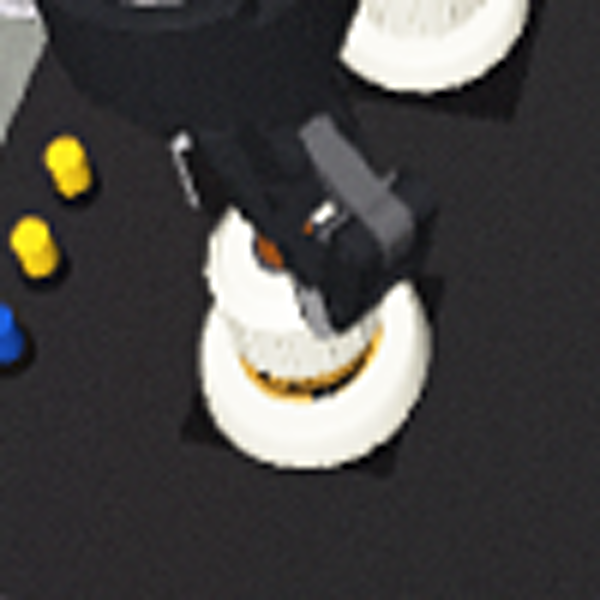

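View pics/i_scene.png

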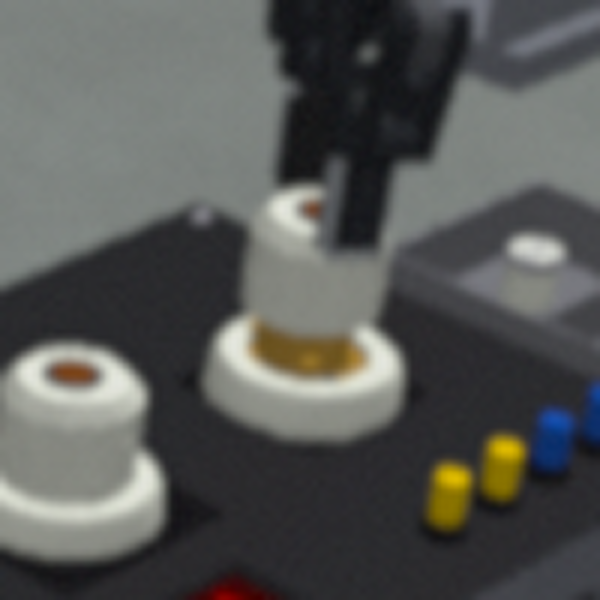

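carry_out --pt "40 0 0 -0.001 0 0 0" --pt "40 0 0 -0.001 0 0 0" --pt "40 0 0 0 0 0 0"

```text
t: 11.07
eef_pos: [0.5442, 0.2986, 0.136]
eef_rot: [0.0, -0.468, 0.884, -0.0]
contact_force: [-0.3, -0.1, -3.0]
finger_gap: 0.529
```

carry_out --pt "40 0 0 -0.001 0 0 0" --pt "40 0 0 -0.001 0 0 0" --pt "40 0 0 0 0 0 0"

```text
t: 11.32
eef_pos: [0.5441, 0.2986, 0.1337]
eef_rot: [-0.0, -0.468, 0.884, 0.0]
contact_force: [0.1, -0.2, -2.7]
finger_gap: 0.53
```

carry_out --pt "40 0 0 -0.001 0 0 0" --pt "40 0 0 -0.001 0 0 0" --pt "40 0 0 0 0 0 0"

```text
t: 11.57
eef_pos: [0.5443, 0.2987, 0.1321]
eef_rot: [0.0, -0.468, 0.884, 0.0]
contact_force: [-0.3, 0.8, 1.5]
finger_gap: 0.531
```

carry_out --pt "40 0 0 -0.001 0 0 0" --pt "40 0 0 0 0 0 0" --pt "40 0 0 0 0 0 0"

```text
t: 11.82
eef_pos: [0.5443, 0.2987, 0.1311]
eef_rot: [0.0, -0.468, 0.884, -0.0]
contact_force: [-1.5, -0.2, 1.6]
finger_gap: 0.53
```

carry_out --pt "40 0 0 -0.001 0 0 0" --pt "40 0 0 0 0 0 0" --pt "40 0 0 0 0 0 0"

```text
t: 12.07
eef_pos: [0.5442, 0.2986, 0.1299]
eef_rot: [0.0, -0.468, 0.884, -0.0]
contact_force: [0.5, 0.1, 1.3]
finger_gap: 0.531
```

carry_out --pt "40 0 0 -0.001 0 0 0" --pt "40 0 0 0 0 0 0" --pt "40 0 0 0 0 0 0"

```text
t: 12.32
eef_pos: [0.5444, 0.2987, 0.1295]
eef_rot: [0.001, -0.468, 0.884, -0.0]
contact_force: [-1.1, 0.1, 6.6]
finger_gap: 0.53
```

carry_out --pt "40 0 0 -0.001 0 0 0" --pt "40 0 0 0 0 0 0" --pt "40 0 0 0 0 0 0"

```text
t: 12.57
eef_pos: [0.5446, 0.2988, 0.1293]
eef_rot: [0.001, -0.468, 0.884, -0.0]
contact_force: [-2.2, -0.1, 11.7]
finger_gap: 0.526
```

carry_out --pt "40 0 0 0.001 0 0 0.08" --pt "40 0 0 0.0002 0 0 0.08" --pt "40 0 0 0.0002 0 0 0.08"

```text
t: 12.82
eef_pos: [0.5447, 0.2988, 0.1301]
eef_rot: [0.001, -0.572, 0.82, -0.0]
contact_force: [0.7, 0.6, 7.2]
finger_gap: 0.529
```

carry_out --pt "40 0 0 0.0002 0 0 0.08" --pt "40 0 0 0.0002 0 0 0.08"

```text
t: 12.98
eef_pos: [0.5447, 0.2988, 0.1305]
eef_rot: [0.001, -0.636, 0.772, -0.0]
contact_force: [-0.3, 0.9, 6.9]
finger_gap: 0.525
```

carry_out --pt "40 0 0 0.0002 0 0 0.08" --pt "40 0 0 0.0002 0 0 0.08"

```text
t: 13.15
eef_pos: [0.5446, 0.2988, 0.1308]
eef_rot: [0.001, -0.695, 0.719, -0.0]
contact_force: [-0.3, 0.5, 6.2]
finger_gap: 0.528
```

carry_out --pt "40 0 0 0.0002 0 0 0.08" --pt "40 0 0 0.0002 0 0 0.08"

```text
t: 13.32
eef_pos: [0.5444, 0.2987, 0.1308]
eef_rot: [-0.0, 0.751, -0.661, 0.0]
contact_force: [0.2, -0.1, 1.4]
finger_gap: 0.526
```

carry_out --pt "40 0 0 0.0002 0 0 0.08" --pt "40 0 0 0.0002 0 0 0.08"

```text
t: 13.48
eef_pos: [0.5443, 0.2986, 0.1309]
eef_rot: [-0.0, 0.801, -0.599, 0.0]
contact_force: [0.2, -0.2, 1.2]
finger_gap: 0.525
```

carry_out --pt "40 0 0 -0.0015 0 0 0" --pt "40 0 0 -0.0015 0 0 0" --pt "40 0 0 0 0 0 0"

```text
t: 13.73
eef_pos: [0.5442, 0.2986, 0.1275]
eef_rot: [0.0, 0.799, -0.601, 0.0]
contact_force: [-0.2, 0.8, 2.6]
finger_gap: 0.526
```

carry_out --pt "40 0 0 -0.001 0 0 0" --pt "40 0 0 -0.001 0 0 0" --pt "40 0 0 0 0 0 0"

```text
t: 13.98
eef_pos: [0.5443, 0.2986, 0.1261]
eef_rot: [-0.0, 0.8, -0.601, 0.0]
contact_force: [-0.7, -0.3, 5.1]
finger_gap: 0.525
```

carry_out --pt "40 0 0 -0.0003 0 0 -0.1" --pt "40 0 0 -0.0003 0 0 -0.1" --pt "40 0 0 -0.0003 0 0 -0.1"

```text
t: 14.23
eef_pos: [0.5442, 0.2986, 0.1252]
eef_rot: [0.0, -0.699, 0.715, -0.0]
contact_force: [0.3, -0.5, 4.4]
finger_gap: 0.526
```

carry_out --pt "40 0 0 -0.0003 0 0 -0.1" --pt "40 0 0 -0.0003 0 0 -0.1" --pt "40 0 0 -0.0003 0 0 -0.1"

```text
t: 14.48
eef_pos: [0.5442, 0.2987, 0.1244]
eef_rot: [0.0, -0.584, 0.811, -0.0]
contact_force: [-0.4, -0.7, 5.9]
finger_gap: 0.524
```

carry_out --pt "40 0 0 -0.0003 0 0 -0.1" --pt "40 0 0 -0.0003 0 0 -0.1" --pt "40 0 0 -0.0003 0 0 -0.1"

```text
t: 14.73
eef_pos: [0.5443, 0.2987, 0.1235]
eef_rot: [0.0, -0.457, 0.89, -0.0]
contact_force: [-0.4, -0.1, 4.4]
finger_gap: 0.525
```

```bash
python3 - <<'E'
from h import *
s=bot.read_state();print({k:np.round(s[k],4) for k in ["t","joint_positions","eef_pos","eef_rot","contact_force","ft_torque"]})
E
```

```text
{'t': np.float64(14.7333), 'joint_positions': array([ 3.6680e-01,  4.1270e-01,  2.9400e-02,  1.1869e+00,  1.0000e-04,
       -5.8170e-01]), 'eef_pos': array([0.5443, 0.2987, 0.1235]), 'eef_rot': array([ 3.000e-04, -4.566e-01,  8.896e-01, -0.000e+00]), 'contact_force': array([-0.4494, -0.0584,  4.3919]), 'ft_torque': array([0.0466, 0.0921, 0.0126])}
```

carry_out --pt "40 0 0 -0.0003 0 0 -0.1" --pt "40 0 0 -0.0003 0 0 -0.1" --pt "40 0 0 -0.0003 0 0 -0.1" --pt "40 0 0 -0.0003 0 0 -0.1"

```text
t: 15.07
eef_pos: [0.5444, 0.2986, 0.1224]
eef_rot: [0.0, -0.271, 0.963, -0.0]
contact_force: [0.7, -0.6, 6.4]
finger_gap: 0.526
```

carry_out --pt "40 0 0 -0.0003 0 0 -0.1" --pt "40 0 0 -0.0003 0 0 -0.1" --pt "40 0 0 -0.0003 0 0 -0.1" --pt "40 0 0 -0.0003 0 0 -0.1"

```text
t: 15.4
eef_pos: [0.5444, 0.2986, 0.1212]
eef_rot: [0.0, -0.074, 0.997, 0.0]
contact_force: [0.7, -1.4, 5.9]
finger_gap: 0.529
```

carry_out --pt "40 0 0 -0.0003 0 0 -0.1" --pt "40 0 0 -0.0003 0 0 -0.1" --pt "40 0 0 -0.0003 0 0 -0.1" --pt "40 0 0 -0.0003 0 0 -0.1"

```text
t: 15.73
eef_pos: [0.5444, 0.2986, 0.12]
eef_rot: [0.0, 0.125, 0.992, 0.0]
contact_force: [-0.2, -0.6, 6.4]
finger_gap: 0.527
```

```bash
python3 - <<'E'
from h import *
s=bot.read_state();print({k:np.round(s[k],4) for k in ["t","joint_positions","eef_pos","eef_rot","contact_force","ft_torque"]})
for c in ["scene","side"]:
    im=get_image(c)
    a=im[110:210,370:470] if c=="scene" else im[280:380,165:265]
    cv2.imwrite(f"pics/j_{c}.png",cv2.resize(a[:,:,::-1],None,fx=6,fy=6,interpolation=2))
E
```

```text
{'t': np.float64(15.7333), 'joint_positions': array([ 3.6670e-01,  4.1450e-01,  2.3100e-02,  1.1786e+00, -2.0000e-04,
        6.1840e-01]), 'eef_pos': array([0.5444, 0.2986, 0.12  ]), 'eef_rot': array([4.000e-04, 1.255e-01, 9.921e-01, 1.000e-04]), 'contact_force': array([-0.1619, -0.6285,  6.3634]), 'ft_torque': array([-0.122 ,  0.104 ,  0.0375])}
```

View pics/j_scene.png

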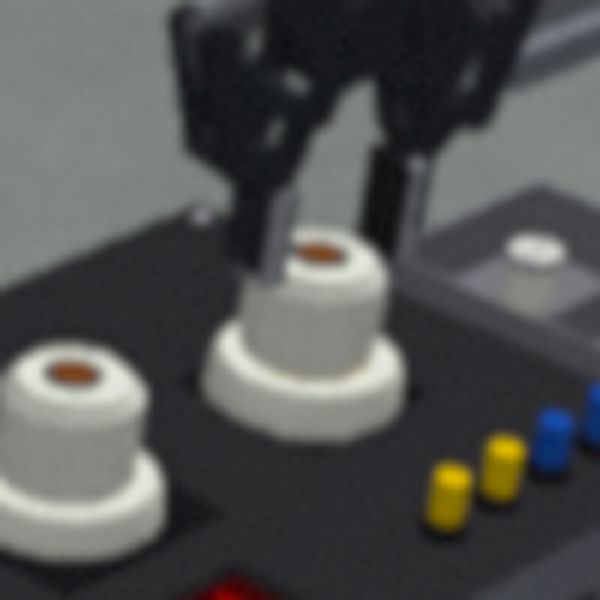

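carry_out --pt "40 0 0 -0.0003 0 0 -0.1" --pt "40 0 0 -0.0003 0 0 -0.1"

```text
t: 16.0
eef_pos: [0.5444, 0.2986, 0.1194]
eef_rot: [0.0, 0.224, 0.975, 0.0]
contact_force: [0.8, -0.0, 5.1]
finger_gap: 0.527
```

carry_out --pt "40 0 0 -0.0003 0 0 -0.1" --pt "40 0 0 -0.0003 0 0 -0.1"

```text
t: 16.17
eef_pos: [0.5444, 0.2987, 0.1189]
eef_rot: [0.0, 0.32, 0.947, 0.0]
contact_force: [-1.1, 0.1, 8.0]
finger_gap: 0.529
```

```bash
python3 - <<'E'
from h import *
s=bot.read_state();print({k:np.round(s[k],4) for k in ["t","joint_positions","eef_pos","eef_rot","contact_force","ft_torque","effort"]})
E
```

```text
{'t': np.float64(16.1667), 'joint_positions': array([ 0.3668,  0.415 ,  0.0211,  1.1759, -0.    ,  1.0183]), 'eef_pos': array([0.5444, 0.2987, 0.1189]), 'eef_rot': array([4.000e-04, 3.200e-01, 9.474e-01, 3.000e-04]), 'contact_force': array([-1.1354,  0.126 ,  8.0147]), 'ft_torque': array([0.1575, 0.1079, 0.0454]), 'effort': array([ -0.334 , -62.2136,  30.8501,  -0.213 ,  -0.1434,  -1.9276])}
```

carry_out --pt "40 0 0 -0.0002 0 0 -0.08" --pt "40 0 0 -0.0002 0 0 -0.08"

```text
t: 16.33
eef_pos: [0.5447, 0.2988, 0.1188]
eef_rot: [0.001, 0.394, 0.919, 0.001]
contact_force: [-1.0, -0.3, 8.8]
finger_gap: 0.527
```

```bash
python3 - <<'E'
from h import *
s=bot.read_state();print({k:np.round(s[k],4) for k in ["t","joint_positions","eef_pos","eef_rot","contact_force","ft_torque","effort"]})
E
```

```text
{'t': np.float64(16.3333), 'joint_positions': array([ 3.6680e-01,  4.1510e-01,  2.0800e-02,  1.1748e+00, -1.0000e-04,
        1.1775e+00]), 'eef_pos': array([0.5447, 0.2988, 0.1188]), 'eef_rot': array([7.000e-04, 3.943e-01, 9.190e-01, 6.000e-04]), 'contact_force': array([-0.9524, -0.317 ,  8.8481]), 'ft_torque': array([-0.1785, -0.0318,  0.0402]), 'effort': array([ 3.63900e-01, -6.12382e+01,  2.99292e+01, -2.45000e-02,
        2.53600e-01, -1.44310e+00])}
```

carry_out --pt "40 0 0 -0.0002 0 0 -0.08" --pt "40 0 0 -0.0002 0 0 -0.08"

```text
t: 16.5
eef_pos: [0.5449, 0.2987, 0.1187]
eef_rot: [0.001, 0.466, 0.885, 0.001]
contact_force: [0.5, -1.6, 11.9]
finger_gap: 0.529
```

```bash
python3 - <<'E'
from h import *
s=bot.read_state();print({k:np.round(s[k],4) for k in ["t","joint_positions","eef_pos","eef_rot","contact_force","ft_torque","effort"]})
E
```

```text
{'t': np.float64(16.5), 'joint_positions': array([ 3.6670e-01,  4.1500e-01,  2.0400e-02,  1.1740e+00, -5.0000e-04,
        1.3373e+00]), 'eef_pos': array([0.5449, 0.2987, 0.1187]), 'eef_rot': array([9.000e-04, 4.665e-01, 8.845e-01, 7.000e-04]), 'contact_force': array([ 0.4769, -1.6085, 11.8876]), 'ft_torque': array([-0.4015,  0.1223,  0.0959]), 'effort': array([  0.668 , -59.6134,  29.3221,  -0.3437,   0.4073,  -1.4854])}
```

```bash
python3 - <<'E'
from h import *
for c in ["scene","side","wrist"]:
    im=get_image(c)
    if c=="wrist": cv2.imwrite("pics/k_wrist.png",im[:,:,::-1]);continue
    a=im[130:205,370:470] if c=="scene" else im[280:380,165:265]
    cv2.imwrite(f"pics/k_{c}.png",cv2.resize(a[:,:,::-1],None,fx=7 if c=="scene" else 6,fy=7 if c=="scene" else 6,interpolation=2))
E
```

```text
(no output)
```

View pics/k_scene.png

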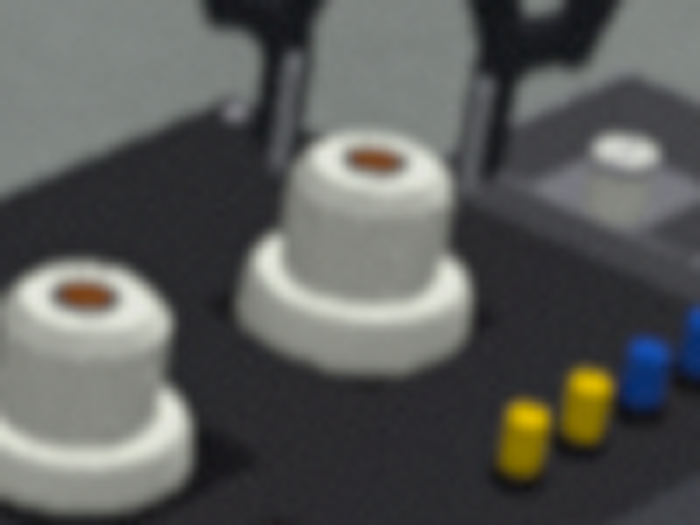

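View pics/k_side.png

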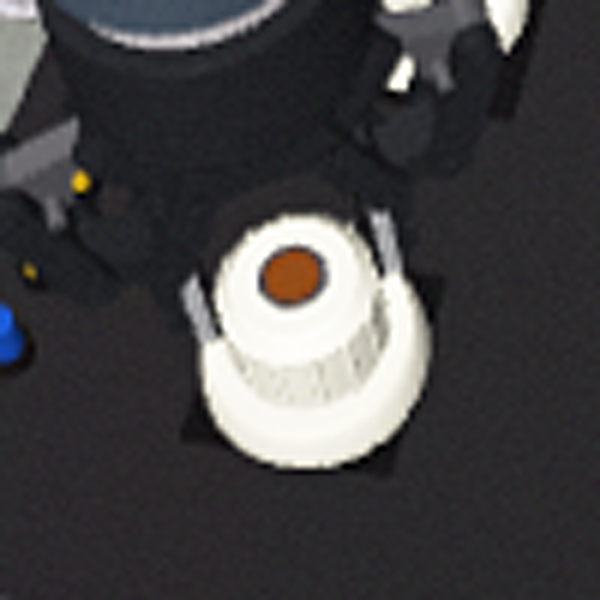

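View pics/k_wrist.png

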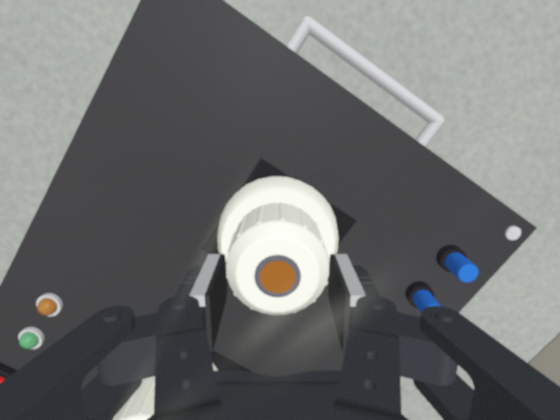

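carry_out --pt "40 0 0 0.0012 0 0 0" --pt "40 0 0 0 0 0 -0.08" --pt "40 0 0 0 0 0 -0.08"

```text
t: 16.9
eef_pos: [0.5444, 0.2987, 0.119]
eef_rot: [0.0, 0.535, 0.845, 0.0]
contact_force: [-0.3, 0.6, 3.1]
finger_gap: 0.528
```

```bash
cat > st.py <<'E'
from h import *
s=bot.read_state();print({k:np.round(s[k],4) for k in ["t","eef_pos","eef_rot","contact_force","ft_torque","effort"]}, s["joint_positions"][5])
q=s["eef_rot"];print("yaw",np.degrees(2*np.arctan2(q[2],q[1]))%360)
E
python3 st.py
```

```text
{'t': np.float64(16.9), 'eef_pos': array([0.5444, 0.2987, 0.119 ]), 'eef_rot': array([2.000e-04, 5.354e-01, 8.446e-01, 3.000e-04]), 'contact_force': array([-0.3118,  0.6063,  3.1431]), 'ft_torque': array([ 0.0413, -0.0993, -0.0428]), 'effort': array([ 7.25000e-02, -6.45461e+01,  3.18268e+01,  1.62200e-01,
        2.68000e-02, -1.85880e+00])} 1.496764449736106
yaw 115.25749703922291
```

carry_out --pt "40 0 0 0 0 0 -0.08" --pt "40 0 0 0 0 0 -0.08"

```text
t: 17.07
eef_pos: [0.5443, 0.2986, 0.1189]
eef_rot: [0.0, 0.601, 0.799, 0.0]
contact_force: [0.1, -0.2, 3.5]
finger_gap: 0.526
```

```bash
python3 st.py
```

```text
{'t': np.float64(17.0667), 'eef_pos': array([0.5443, 0.2986, 0.1189]), 'eef_rot': array([1.000e-04, 6.014e-01, 7.990e-01, 1.000e-04]), 'contact_force': array([ 0.0563, -0.2379,  3.5286]), 'ft_torque': array([-0.1908, -0.0931,  0.0239]), 'effort': array([  0.4581, -64.5018,  31.8723,   0.0872,   0.2379,  -1.5305])} 1.6572712831377516
yaw 106.060216117313
```

carry_out --pt "40 0 0 0 0 0 -0.08" --pt "40 0 0 0 0 0 -0.08"

```text
t: 17.23
eef_pos: [0.5443, 0.2983, 0.1188]
eef_rot: [0.0, 0.663, 0.748, -0.0]
contact_force: [-0.0, -2.6, 3.7]
finger_gap: 0.528
```

```bash
python3 st.py
```

```text
{'t': np.float64(17.2333), 'eef_pos': array([0.5443, 0.2983, 0.1188]), 'eef_rot': array([ 4.000e-04,  6.633e-01,  7.484e-01, -1.000e-04]), 'contact_force': array([-3.0000e-04, -2.5682e+00,  3.6669e+00]), 'ft_torque': array([-0.5035, -0.1886,  0.2998]), 'effort': array([  1.2057, -64.4658,  32.0325,  -0.0801,   0.7132,  -1.262 ])} 1.8169894813043856
yaw 96.89749176688498
```

carry_out --pt "40 0 0 0 0 0 -0.06" --pt "40 0 0 0 0 0 -0.06"

```text
t: 17.4
eef_pos: [0.5444, 0.2982, 0.1188]
eef_rot: [0.0, 0.707, 0.708, -0.0]
contact_force: [1.7, -3.5, 3.2]
finger_gap: 0.524
```

```bash
python3 st.py
```

```text
{'t': np.float64(17.4), 'eef_pos': array([0.5444, 0.2982, 0.1188]), 'eef_rot': array([ 4.000e-04,  7.065e-01,  7.077e-01, -2.000e-04]), 'contact_force': array([ 1.7471, -3.4918,  3.2048]), 'ft_torque': array([-0.4812, -0.183 ,  0.7085]), 'effort': array([ 9.55000e-01, -6.46004e+01,  3.19534e+01,  3.84000e-02,
        7.45000e-01, -4.17600e-01])} 1.93565284887376
yaw 90.09781752117144
```

carry_out --pt "40 0 0 0 0 0 -0.06"

```text
t: 17.48
eef_pos: [0.5444, 0.2982, 0.1188]
eef_rot: [0.0, 0.727, 0.686, -0.0]
contact_force: [1.7, -1.4, 3.0]
finger_gap: 0.527
```

```bash
python3 st.py
```

```text
{'t': np.float64(17.4833), 'eef_pos': array([0.5444, 0.2982, 0.1188]), 'eef_rot': array([ 5.000e-04,  7.273e-01,  6.863e-01, -1.000e-04]), 'contact_force': array([ 1.7143, -1.4363,  3.0108]), 'ft_torque': array([-0.4638, -0.1366,  0.8778]), 'effort': array([ 8.831e-01, -6.465e+01,  3.197e+01,  4.320e-02,  7.906e-01,
       -3.020e-01])} 1.9953155489022447
yaw 86.67881162180842
```

carry_out --pt "50 0 0 0 0 0 0" --pt "60 0 0 0 0 0 0" --pt "75 0 0 0 0 0 0" --pt "90 0 0 0 0 0 0" --pt "90 0 0 0 0 0 0" --pt "90 0 0 0 0 0 0"

```text
t: 17.98
eef_pos: [0.5441, 0.2987, 0.1187]
eef_rot: [-0.0, 0.726, 0.688, -0.0]
contact_force: [-0.4, -0.6, -0.7]
finger_gap: 0.904
```

```bash
python3 st.py
```

```text
{'t': np.float64(17.9833), 'eef_pos': array([0.5441, 0.2987, 0.1187]), 'eef_rot': array([-1.000e-04,  7.261e-01,  6.876e-01, -1.000e-04]), 'contact_force': array([-0.3847, -0.5846, -0.7032]), 'ft_torque': array([-0.0116, -0.0161,  0.0274]), 'effort': array([-1.03000e-02, -6.63553e+01,  3.31310e+01,  5.50000e-03,
        4.10000e-03, -1.07000e-02])} 1.9921504040429583
yaw 86.88211311742704
```

carry_out --pt "90 0 0 0.005 0 0 0" --pt "90 0 0 0.01 0 0 0" --pt "90 0 0 0.02 0 0 0" --pt "90 0 0 0.02 0 0 0" --pt "90 0 0 0.02 0 0 0" --pt "90 0 0 0.02 0 0 0" --pt "90 0 0 0.02 0 0 0" --pt "90 0 0 0 0 0 0" --pt "90 0 0 0 0 0 0"

```text
t: 18.73
eef_pos: [0.5447, 0.2989, 0.2357]
eef_rot: [0.001, 0.726, 0.687, 0.001]
contact_force: [-0.4, 0.1, -0.6]
finger_gap: 0.895
```

```bash
python3 st.py; python3 - <<'E'
from h import *
for c in ["scene","side","wrist"]:
    im=get_image(c);K=calibration(c)
    cv2.imwrite(f"pics/l0_{c}.png",im[:,:,::-1])
    if c=="wrist": continue
    a=im[130:205,350:450] if c=="scene" else im[240:380,165:265]
    cv2.imwrite(f"pics/l_{c}.png",cv2.resize(a[:,:,::-1],None,fx=7 if c=="scene" else 4,fy=7 if c=="scene" else 4,interpolation=2))
# windows
for c in ["scene","side"]:
    im=cv2.imread(f"pics/l0_{c}.png")[:,:,::-1].astype(int)
    m=(im[:,:,0]-im[:,:,2]>40)&(im[:,:,0]>90)&(im[:,:,1]<130)
    n,l,st,ce=cv2.connectedComponentsWithStats(m.astype(np.uint8))
    for i in range(1,n):
        if 15<st[i,4]<200: print(c,st[i,4],ce[i])
    for z in (.146,.149): print(c,proj(c,[.5444,.2986,z]),proj(c,[.547,.1745,z]))
E
```

```text
{'t': np.float64(18.7333), 'eef_pos': array([0.5447, 0.2989, 0.2357]), 'eef_rot': array([6.000e-04, 7.262e-01, 6.874e-01, 1.500e-03]), 'contact_force': array([-0.3686,  0.0936, -0.6444]), 'ft_torque': array([ 0.0008, -0.0291,  0.0215]), 'effort': array([ 5.63000e-02, -6.73962e+01,  3.66689e+01,  4.21800e-01,
        0.00000e+00, -5.00000e-04])} 1.992491129874136
yaw 86.85635950730897
scene 93 [417.15053763   1.68817204]
scene 26 [284.5          5.30769231]
scene 25 [284.56  19.48]
scene 23 [276.13043478  21.04347826]
scene 34 [123.97058824  34.73529412]
scene 35 [111.31428571  36.88571429]
scene 37 [98.2972973  39.18918919]
scene 37 [85.16216216 41.75675676]
scene 30 [127.33333333  51.13333333]
scene 30 [114.63333333  53.33333333]
scene 31 [102.22580645  56.16129032]
scene 30 [89.1        58.56666667]
scene 17 [381.94117647 171.88235294]
scene 62 [326.66129032 182.62903226]
scene 46 [453.23913043 187.41304348]
scene 46 [444.54347826 192.34782609]
scene 19 [526.15789474 197.52631579]
scene 18 [535.         199.88888889]
scene 19 [544.36842105 202.47368421]
scene 19 [553.73684211 204.89473684]
scene 21 [408.42857143 210.38095238]
scene 23 [402.91304348 213.2173913 ]
scene 23 [397.30434783 216.17391304]
scene 32 [424.59375 332.8125 ]
scene 55 [517.52727273 387.2       ]
scene [422.03640166 152.37755271] [381.21283166 171.50675219]
scene [422.24380448 151.0784838 ] [381.36246017 170.1554002 ]
side 28 [279.42857143 168.10714286]
side 31 [259.19354839 169.12903226]
side 70 [286.02857143 260.31428571]
side 64 [213.34375  325.328125]
side 117 [ 63.62393162 371.98290598]
side [213.50281392 324.83933861] [232.97037497 265.39325328]
side [213.24414291 323.99750316] [232.79391196 264.4705078 ]
```

View pics/l_scene.png

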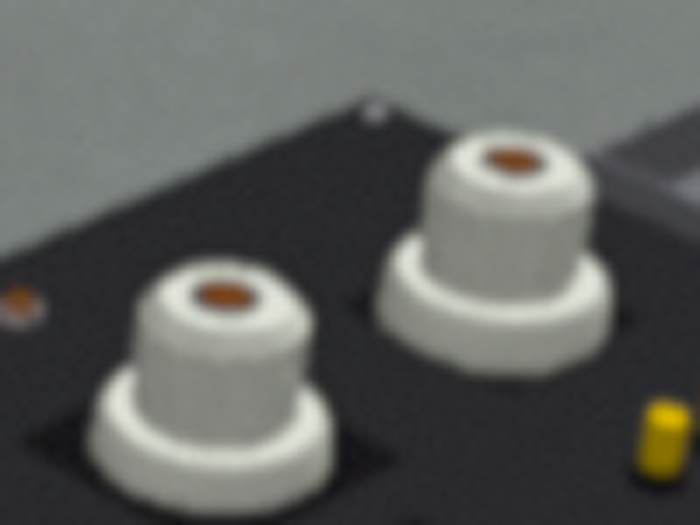

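View pics/l0_side.png

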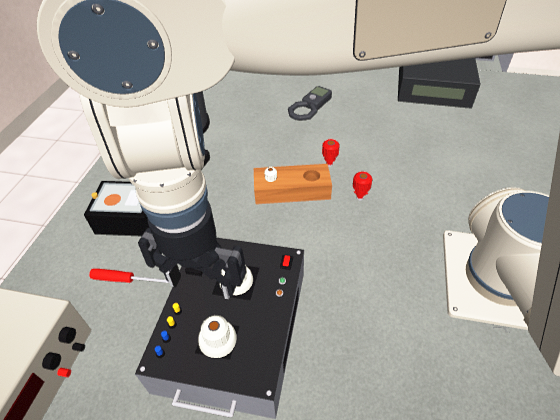

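View pics/l0_wrist.png

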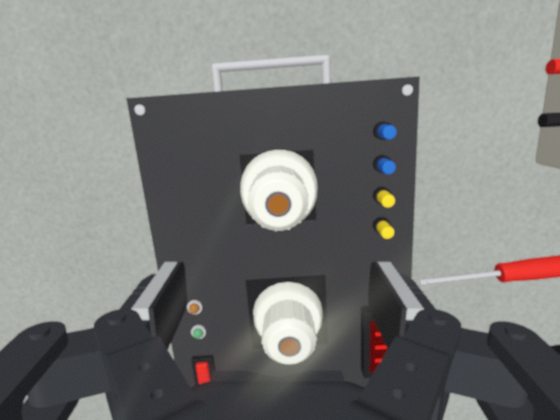

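```bash
python3 -c "
from bench import bot
print(bot.hand_in())"
```

```text
the job is handed in; nothing more can be done
None
```

The large fuse carrier is in the empty holder with its head home on the rim. I let go of it, backed the arm off and handed the job in at about 19 s. No verdict was returned.

**What I did**
- I gripped the large white carrier in the rack, carried it over the second holder with its nose clear, and lowered it into the bore.
- It met the spring, then the thread with the seat about 11 mm over the rim.
- I turned it anticlockwise with a light push, and it rode up about 1.3 mm. At roughly 35° the force fell back to the spring alone, so I lowered it about 5 mm into the thread start.
- I then ran it in clockwise about 185°, until it stopped sinking and the torque rose.

**Last checks**
- **Forces:** push stayed mostly at 4–9 N and peaked at 12 N, over the 8 N suggested but well below 35 N.
- **Tightness:** the last torque reading was about 0.9 N m, more than the 0.3 N m light nip. The reading had passed 0.3 N m one or two steps earlier.
- **Height:** the gripper stopped sinking 13.7 mm below where the spring was first touched; 14 mm was expected.
- **Seating:** the window on top sits within about 0.5 pixel of where a seated head should be in the side camera, and matches the neighbouring seated carrier.
- **After letting go:** it stood upright and unmoved. The small carrier is still in the rack, and neither the second holder nor the red look-alikes was touched.

The cameras disagreed by a few millimetres on absolute positions. I aligned the carrier by comparing it with the holder within each picture and by contact force.

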